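# Tighten the hold-down nut of a laptop holder, by hand and then with the wrench

## Task

First, with the gripper alone, turn the captive nut that holds the opened laptop down clockwise (seen from above) until its wing points at the single short mark on the disc. Then slide the open-ended wrench that fits onto the nut's hexagon and with it turn the nut on clockwise until the wing points at the double mark. Let go, leaving the wrench lying on the nut or on the bench, and leave the spare wrench and everything else where it is.

Things in the scene. Friction and masses are not known exactly. Their poses are not given: they have to be found in the camera images.
- holder: Fixed laptop holder. Origin on the table under the nut's axis; z up, x points from the nut to the laptop. An aluminium hold-down disc, 180 mm across, 10 mm thick, top 32 mm above the table, is centred on the origin; an opened laptop base (inside parts up to 26 mm above the table) lies at x = 75 to 275 mm, y = -140 to 140 mm, on an aluminium board.
- nut_axis (a point): Point on the nut's vertical axis at the top face of the disc (the foot of the nut), 32 mm above the table; axes as the holder's.
- nut_foot (a point): Captive steel nut on the disc. Point on its axis at its foot. Hexagon 42 mm across flats, 22 mm tall, corners along its +x and every 60 degrees. On top, 22 to 40 mm above the disc, a round hub (radius 17 mm) and one upright wing, 12 mm wide, that reaches 50 mm from the axis along the nut's +x. It takes about 0.3 N m to turn, all the way, and stays where it is left.
- wing_tip (a point): Outer end of the nut's wing, 50 mm from the axis, 31 mm above the disc (63 mm above the table).
- clamp_nut (a joint): Angle of the nut in rad, growing clockwise seen from above (tightening). 0: the wing points at the single mark; 1.047 (60 degrees further clockwise): at the double mark. At the start between -2.4 and -1.2. Travel -3.0 to 1.6.
- single_mark (a point): Outer end of the single short dark line on the disc (25 mm long), 87 mm from the nut's axis.
- double_mark (a point): Outer end of the double (two parallel lines, 37 mm long) mark on the disc, 87 mm from the nut's axis, 60 degrees clockwise of the single mark.
- wrench: Loose steel open-ended wrench with the larger jaw, which fits. Origin at the jaw's centre on its underside, z up. Jaw opens to +x, 44 mm between faces along x; flared prongs end at x = 23 mm; back of the jaw at x = -28 mm. Head 12 mm thick, 73 mm wide. Seated when the origin is on the nut's axis, the handle over any of the hexagon's corners. Lies at the left or right, handle roughly to robot.
- wrench_handle (a point): Grip point on the wrench's handle, 80 mm behind the jaw centre, at mid-thickness (6 mm above the underside). The handle is 20 mm wide, 10 mm thick, and runs along the wrench's -x from the head (ends at x = -44 mm) to x = -185 mm. The wrench weighs about 0.32 kg, centre of mass about 70 mm behind the jaw centre; it can lie flat on the table or the disc.
- spare_wrench: A loose wrench of the same length and shape with a jaw of only 30 mm, which does not fit. On the other side. Leave alone.
- post_left: Fixed upright post, 28 mm in diameter (cap 32 mm), 80 mm tall, foot 44 mm in diameter and 10 mm tall; origin at the centre of its underside. Stands beside the disc, in the way of the wrench's handle.
- post_right: A second such fixed post on the other side.
- ssd: Loose flat black memory stick with a white label, 80 x 22 x 4 mm, on the table between the robot and the disc; origin under its centre. Leave alone.
- driver: Loose screwdriver, 170 mm long, black handle, lying on the right of the table. Leave alone.
- cleaner: Loose white bottle with a black cap, 48 mm in diameter, 120 mm tall, standing far left; origin at the centre of its underside. Leave alone.
- cooler: Loose laptop fan with copper heat pipe plate, about 90 x 100 x 14 mm, far right. Leave alone.

How it is judged:
On the way, in this order (a step that is already met when the one before it is completed fails the run):
1. the nut has been turned by the gripper until its wing points at the single mark (within 0.2 rad), the wrench not on it (value of joint clamp_nut between -0.2 and 0.2 rad and horizontal distance between wrench and nut_axis above 0.05 m), for 0.2 s.
2. the wrench's jaw is on the nut's hexagon (horizontal distance between wrench and nut_axis below 0.007 m and z of wrench in the frame of nut_axis below 0.012 m and value of joint clamp_nut below 0.5 rad), for 0.1 s.
3. the nut has been turned until its wing points at the double mark (within 0.12 rad) with the wrench on the hexagon (horizontal distance between wrench and nut_axis below 0.007 m and z of wrench in the frame of nut_axis below 0.012 m and value of joint clamp_nut between 0.927 and 1.167 rad), for 0.1 s.
At the end, for the whole second after the job is handed in: The nut's wing points at the double mark within 0.12 rad (joint 0.927 to 1.167) and the nut is still; the wrench is released and at rest, on the nut or lying on the bench (origin not above 60 mm); the spare wrench, memory stick, screwdriver, bottle and fan are within 30 mm of where they were (value of joint clamp_nut between 0.927 and 1.167 rad and velocity of joint clamp_nut between -0.05 and 0.05 rad/s and linear speed of wrench below 0.02 m/s and height (world z) of wrench between -0.01 and 0.06 m and distance of each of spare_wrench, ssd, driver, cleaner, cooler from where it was at the start of the episode below 0.03 m); the robot touches nothing.
It fails at once if the wrench pushes the nut before it is hand-tight (more than 0.25 rad short of the single mark) (contact force between wrench and clamp_nut above 1 N and value of joint clamp_nut below -0.25 rad).
It fails at once if the gripper turns the nut itself beyond the single mark (more than 0.3 rad past it) (contact force between the fingers and clamp_nut above 2 N and value of joint clamp_nut above 0.3 rad).
It fails at once if a bystander is moved more than 30 mm (distance of any of spare_wrench, ssd, driver, cleaner, cooler from where it was at the start of the episode above 0.03 m).
It also fails if it takes over 64 s, if anything falls off the work surface, if the arm or the gripper's body presses on something with over 40 N, if the wrist force passes 120 N, or if a joint passes its speed limit or range.

## Robot

A 6-joint arm with a two-finger parallel gripper is mounted at the origin on the work surface. World frame = base frame: x ahead of the robot, y to its left, z up, the work surface at z = 0. Lengths are in m, angles in rad, forces in N, time in s.
With the tool pointing down it reaches from about 0.425 to 0.95 m from the base axis. Payload 3.5 kg.
Tool frame: the origin (TCP) lies between the finger pads; the fingertips stand 19 mm ahead of it and the grasp point (between the pads) is the TCP; z points along the fingers, y is the line along which they close (so a half turn about z gives the same grasp; the last joint's range is limited). The gripper opens to 85 mm and grips with 20 to 120 N. Pads are 22 mm wide; open, the fingers measure 114 mm over their backs; the gripper's body (76 mm by 85 mm) begins 54 mm behind the grasp point. The pads swing forward as they close: fully open they stand 13 mm farther back than shut.
Start: joints at [1.038, 0.286, 1.577, -0, 1.279, -0.15], TCP at [0.252, 0.626, 0.25] pointing down, gripper open.
Joint ranges: [-2.77, 2.77], [-0.9, 2.22], [0.21, 2.48], [-1.53, 4.67], [0.24, 2.81], [-2.84, 2.84]. Speed limits (rad/s): [2.79, 2.79, 3.14, 3.14, 3.14, 3.14].

## Interface

Orientations are given as a unit quaternion [x, y, z, w].
In Python, from plant import monitor, eyes, ctrl gives the robot as it stands.
- The arm moves only by the shell command python3 -m handwheel 'ROWS' [FORCE]. ROWS is JSON, a list of rows, each a list of 7 numbers: the shift along the tool's x, y, z in units of 40 cm (1.0 is 40 cm), then the turn, a rotation vector about the tool's x, y, z in units of pi rad (1.0 is pi rad), then the opening, from -1 (shut) to 1 (fully open). A call has 1 to 12 rows; each row is the pose to reach, as a shift and turn from the pose commanded when the call began, along the tool's axes at that moment, turning the shorter way round; what a row does not reach only later rows make up. A row lasts 1/8 s, in which the tool goes at most 62.5 mm and 10.7 degrees, less where a joint would pass 70% of its speed; a pose out of reach is approached as far as the arm can. A call with a number of a shift or a turn outside -1 to 1 is refused whole. A call with a gripper value outside its range is refused whole. The fingers move at their own pace and stop on an object; FORCE is the grip in N (left out, the last holds). Time passes only in rows, so rows that repeat a pose let the fingers close. It gives the time, the measured TCP pose, the force, the opening and the grip force at its end, in the units of the state.
- monitor.get_state(): the state, without advancing time (a new reading comes with each control period).
- eyes.read_camera(name): name is "side" or "top"; returns the picture (400x640x3 uint8, red, green, blue); there is no depth.
- eyes.camera_params(name): a dict with "K" (3x3 intrinsics, pixels), "R" (3x3) and "t" (3): a world point X has camera coordinates R X + t. Camera axes: x right, y down, z forward; pixel columns grow to the right and rows downward; lengths in m; the calibration is good to about 2 mm. A picture is of the moment at which its call begins. camera_params takes no time and is no camera call.
- ctrl.sign_off(): hands the job in; it is judged then, once.
The state is a dict: "time": time; "qpos": joint angles; "dq": joint speeds; "joint_efforts": joint torques, N m; "eef_pos": TCP position; "tcp_rot": TCP orientation; "contact_force": force on the tool from outside, world axes, zero at the start; "wrist_torque": the same for the moment, N m; "opening": opening from 0.0 (shut) to 1.0 (fully open); "finger_force": force on a finger pad.
Only numpy, scipy, OpenCV 4.12 (cv2) and the standard library are available. Lean on these libraries where they do the work, as an engineer would, in place of code of your own. Each camera call takes 0.05 s, during which the arm holds its last target. There are 200 camera calls.

## Working session

There is one attempt and no reset: what is moved stays moved. The work goes in short steps, Python scripts to look and compute and a shell command to move; the robot and the scene stay as the last step left them, time stands still between calls to the robot, and variables do not carry over. Pictures are saved under pics/ and viewed, at most 10 in all, crops included, and the job is handed in when it is done.

```bash
ls; mkdir -p pics; python3 - <<'E'
from plant import monitor, eyes, ctrl
import cv2
for n in("top","side"):
    im=eyes.read_camera(n); cv2.imwrite(f"pics/{n}0.png",im[:,:,::-1])
    p=eyes.camera_params(n); print(n,p)
print(monitor.get_state())
E
```

```text
pics
top {'K': array([[496.45942697,   0.        , 317.85549837],
       [  0.        , 496.45942697, 196.02590612],
       [  0.        ,   0.        ,   1.        ]]), 'R': array([[ 1.15943690e-02, -9.99928591e-01,  2.89542331e-03],
       [-9.80326655e-01, -1.19375797e-02, -1.97020666e-01],
       [ 1.97041162e-01, -5.54130342e-04, -9.80395060e-01]]), 't': array([-0.04967982,  0.57605502,  1.2411474 ])}
side {'K': array([[502.70617351,   0.        , 314.45142679],
       [  0.        , 502.70617351, 196.18543943],
       [  0.        ,   0.        ,   1.        ]]), 'R': array([[ 0.90081941, -0.43418408,  0.0029288 ],
       [-0.31262159, -0.65326034, -0.68957862],
       [ 0.30131732,  0.6202702 , -0.72420491]]), 't': array([-0.51677103,  0.19913464,  1.2915997 ])}
{'time': 0.1, 'qpos': array([ 1.03800641e+00,  2.87119085e-01,  1.57802791e+00,  1.60857492e-06,
        1.27858828e+00, -1.49997228e-01]), 'dq': array([ 5.30853272e-04, -8.22441129e-04, -3.08519462e-03,  1.42862023e-03,
       -4.10964562e-04, -7.36446064e-05]), 'joint_efforts': array([ 3.34871329e-04, -4.07295728e+01, -2.93699455e+01, -1.40666712e-04,
        3.42468411e-03, -2.62166353e-06]), 'eef_pos': array([0.25180934, 0.6256805 , 0.2490589 ]), 'tcp_rot': array([ 1.90230047e-01,  9.81738958e-01, -1.00922565e-03, -3.59400631e-04]), 'contact_force': array([ 0.23043818,  0.1187996 , -0.38458958]), 'wrist_torque': array([-0.05117327,  0.03228676, -0.00189463]), 'finger_force': 0.0, 'opening': 1.0016046122076863}
```

View pics/top0.png

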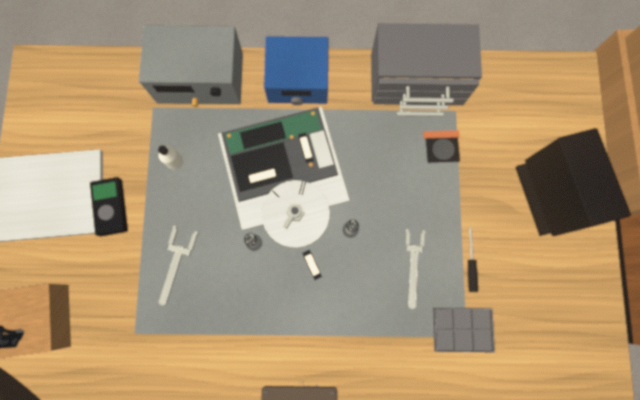

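View pics/side0.png

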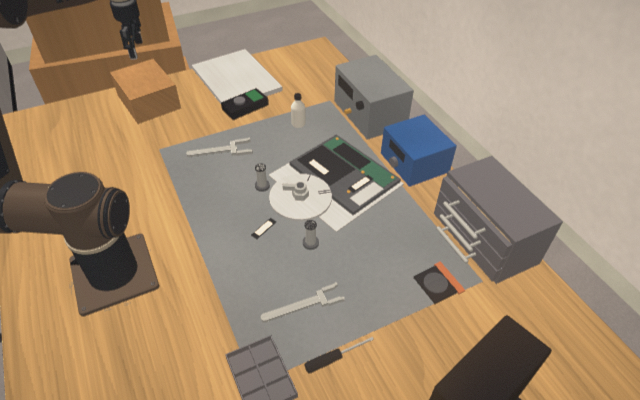

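```bash
cat > h.py <<'E'
import numpy as np, cv2
from plant import monitor, eyes, ctrl
def ray(n,u,v,z):
    p=eyes.camera_params(n);K,R,t=p["K"],p["R"],p["t"]
    d=R.T@np.linalg.inv(K)@[u,v,1];c=-R.T@t
    return c+d*(z-c[2])/d[2]
def proj(n,X):
    p=eyes.camera_params(n);q=p["K"]@(p["R"]@np.array(X)+p["t"]);return q[:2]/q[2]
def crop(n,u0,v0,w,h,s,name,im=None):
    im=eyes.read_camera(n) if im is None else im
    cv2.imwrite(f"pics/{name}.png",cv2.resize(im[v0:v0+h,u0:u0+w,::-1],None,fx=s,fy=s,interpolation=cv2.INTER_CUBIC)); return im
E
python3 - <<'E'
from h import *
im=cv2.imread("pics/top0.png")[:,:,::-1]
a=cv2.resize(im[170:260,240:365,::-1],None,fx=6,fy=6,interpolation=cv2.INTER_CUBIC)
b=cv2.resize(im[215:310,150:275,::-1],None,fx=6,fy=6,interpolation=cv2.INTER_CUBIC)
cv2.imwrite("pics/a.png",a);cv2.imwrite("pics/b.png",b)
# disc centre: bright ellipse fit
E
```

```text
(no output)
```

View pics/a.png

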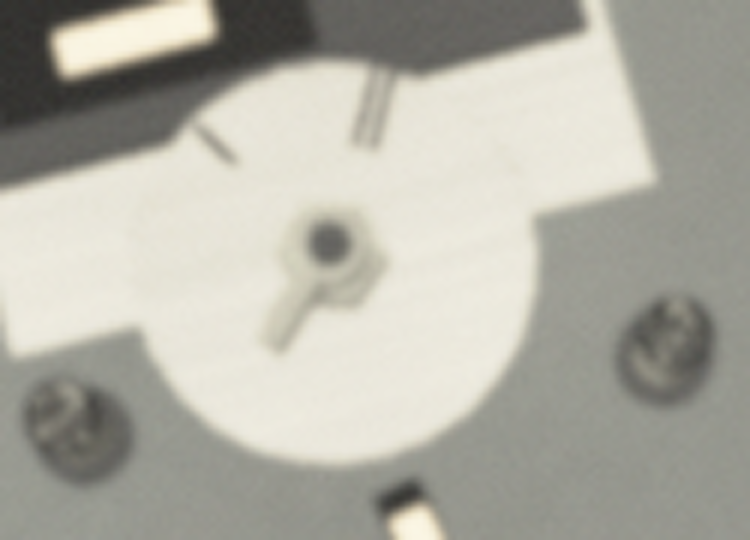

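View pics/b.png

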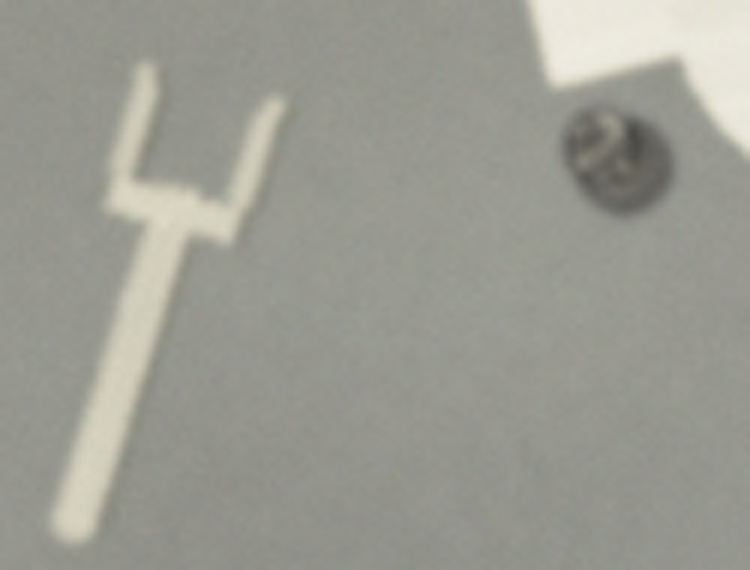

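```bash
python3 - <<'E'
from h import *
A=lambda x,y,z:ray("top",(x+.5)/6-.5+240,(y+.5)/6-.5+170,z)
B=lambda x,y,z:ray("top",(x+.5)/6-.5+150,(y+.5)/6-.5+215,z)
P=np.array([A(*p,.032)[:2] for p in [(148,348),(200,418),(262,455),(330,465),(400,455),(470,415),(520,345),(538,262),(330,59),(225,97),(175,140)]])
s=np.linalg.lstsq(np.c_[2*P,np.ones(len(P))],(P**2).sum(1),rcond=None)[0]
c=s[:2];print("disc",c,np.sqrt(s[2]+c@c))
def pol(n,p):
    d=p[:2]-c;print(n,p.round(4),"r",np.hypot(*d).round(4),"ang",np.degrees(np.arctan2(d[1],d[0])).round(1))
pol("single out",A(196,123,.032));pol("single in",A(235,162,.032))
pol("double out",A(384,70,.032));pol("double in",A(367,147,.032))
pol("hub top",A(329,243,.072));pol("wingtip",A(276,345,.068))
pol("postL foot",A(85,437,.005));pol("postL cap",A(60,408,.08))
pol("postR foot",A(662,358,.005));pol("postR cap",A(680,330,.08))
print("lapt corner",A(585,30,.006),A(655,183,.006),A(12,358,.006))
for n,p in dict(tl=(146,63),tr=(278,98),bl=(110,207),br=(230,242),end=(72,540),neck=(170,225)).items(): pol("w "+n,B(*p,.012))
t,r,e=[B(*p,.012)[:2] for p in[(146,63),(278,98),(72,540)]]
print("end-w",e, "tip mid",(t+r)/2,"L",np.linalg.norm((t+r)/2-e),"W",np.linalg.norm(t-r))
print("spare",ray("top",408,232,.01),ray("top",422,232,.01),ray("top",412,303,.01))
print("ssd",ray("top",312,265,.004),"cleaner",ray("top",170,157,.06))
E
```

```text
disc [0.53476044 0.01629457] 0.09028766264844344
single out [0.5964 0.0793 0.032 ] r 0.0881 ang 45.6
single in [0.5789 0.0614 0.032 ] r 0.0631 ang 45.6
double out [ 0.6217 -0.0041  0.032 ] r 0.0893 ang -13.2
double in [0.5864 0.0029 0.032 ] r 0.0534 ang -14.6
hub top [0.5361 0.017  0.072 ] r 0.0015 ang 28.0
wingtip [0.4923 0.0389 0.068 ] r 0.0481 ang 152.0
postL foot [0.4586 0.127  0.005 ] r 0.1343 ang 124.5
postL cap [0.4629 0.1284 0.08  ] r 0.1331 ang 122.7
postR foot [ 0.4971 -0.1301  0.005 ] r 0.1511 ang -104.4
postR cap [ 0.4992 -0.1327  0.08  ] r 0.1532 ang -103.4
lapt corner [ 0.64761307 -0.0949465   0.006     ] [ 0.57670917 -0.12693093  0.006     ] [0.49349439 0.16077262 0.006     ]
w tl [0.5018 0.3412 0.012 ] r 0.3266 ang 95.8
w tr [0.4868 0.2815 0.012 ] r 0.2695 ang 100.3
w bl [0.4375 0.3527 0.012 ] r 0.3502 ang 106.1
w br [0.4227 0.2988 0.012 ] r 0.3039 ang 111.6
w end [0.2938 0.3589 0.012 ] r 0.4189 ang 125.1
w neck [0.4299 0.3257 0.012 ] r 0.3267 ang 108.7
end-w [0.29375142 0.35892007] tip mid [0.4942675  0.31136926] L 0.2060771081509538 W 0.061595799126764605
spare [ 0.4909013  -0.28515244  0.01      ] [ 0.49134958 -0.32262845  0.01      ] [ 0.30524752 -0.29107063  0.01      ]
ssd [ 0.40064087 -0.0295014   0.004     ] cleaner [0.67677642 0.35014257 0.06      ]
```

```bash
cat >> h.py <<'E'
from scipy.spatial.transform import Rotation as Rn
def down(h):  # tool pointing down, tool y heading h deg
    y=np.array([np.cos(np.radians(h)),np.sin(np.radians(h)),0]);z=np.array([0,0,-1.]);return Rn.from_matrix(np.c_[np.cross(y,z),y,z])
def rows(T):
    s=monitor.get_state();R=Rn.from_quat(s["tcp_rot"]);p=s["eef_pos"]
    for x,y,z,h in T: print(np.r_[R.inv().apply(np.array([x,y,z])-p)/.4,(R.inv()*down(h)).as_rotvec()/np.pi].round(4).tolist())
def st():
    s=monitor.get_state();R=Rn.from_quat(s["tcp_rot"]).as_matrix()
    print("t",round(s["time"],2),"p",s["eef_pos"].round(4),"yhead",np.degrees(np.arctan2(R[1,1],R[0,1])).round(1),"z",R[:,2].round(3),"F",s["contact_force"].round(1),"op",round(s["opening"],3),"ff",s["finger_force"],"q6",s["qpos"][5].round(2))
C=np.array([.5355,.0165])
def arc(r,a): return C+r*np.array([np.cos(np.radians(a)),np.sin(np.radians(a))])
E
python3 - <<'E'
from h import *
print(proj("side",(*C,.072)),proj("side",(*arc(.05,151),.072)), proj("side",(*arc(.09,45.6),.032)))
w=arc(.038,151);print(w)
rows([(*w,.14,61),(*w,.066,61)])
im=cv2.imread("pics/side0.png")[:,:,::-1]
cv2.imwrite("pics/c.png",cv2.resize(im[150:230,250:350,::-1],None,fx=7,fy=7,interpolation=cv2.INTER_CUBIC))
E
```

```text
[299.72508149 185.9596896 ] [281.98363309 185.20316587] [310.20963578 175.1191314 ]
[0.50226445 0.03492277]
[-1.1325, -1.1356, 0.2747, -0.0007, -0.0001, 0.0393]
[-1.1326, -1.1352, 0.4597, -0.0007, -0.0001, 0.0393]
```

View pics/c.png

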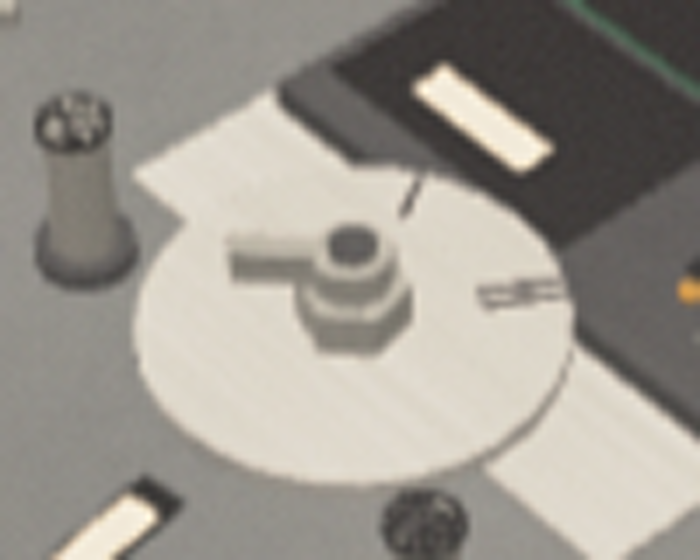

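```bash
R='[-0.8,-0.8,0.2,0,0,0.039,1]'; python3 -m handwheel '[[-0.8,-0.8,0.2,0,0,0.039,1],[-0.8,-0.8,0.2,0,0,0.039,1],[-0.8,-0.8,0.2,0,0,0.039,1],[-0.8,-0.8,0.2,0,0,0.039,1],[-0.8,-0.8,0.2,0,0,0.039,1],[-0.8,-0.8,0.2,0,0,0.039,1],[-0.8,-0.8,0.2,0,0,0.039,1],[-0.8,-0.8,0.2,0,0,0.039,1],[-0.8,-0.8,0.2,0,0,0.039,1],[-0.8,-0.8,0.2,0,0,0.039,1]]'
python3 - <<'E'
from h import *
st();w=arc(.038,151);rows([(*w,.14,61),(*w,.066,61)])
E
```

```text
time: 1.35
eef_pos: [0.4291, 0.2103, 0.1703]
tcp_rot: [0.25, 0.968, 0.0, -0.0]
contact_force: [-0.7, -0.4, -0.4]
opening: 1.0
finger_force: 0.0
t 1.35 p [0.4291 0.2103 0.1703] yhead 61.1 z [-0.  0. -1.] F [-0.7 -0.4 -0.4] op 1.0 ff 0.0 q6 -0.82
[-0.3723, -0.2953, 0.0755, 0.0, -0.0001, 0.0004]
[-0.3723, -0.2953, 0.2605, 0.0, -0.0001, 0.0004]
```

```bash
python3 -m handwheel '[[-0.372,-0.295,0.07,0,0,0,1],[-0.372,-0.295,0.07,0,0,0,1],[-0.372,-0.295,0.07,0,0,0,1],[-0.372,-0.295,0.07,0,0,0,1],[-0.372,-0.295,0.17,0,0,0,1],[-0.372,-0.295,0.26,0,0,0,1],[-0.372,-0.295,0.26,0,0,0,1],[-0.372,-0.295,0.26,0,0,0,-1],[-0.372,-0.295,0.26,0,0,0,-1],[-0.372,-0.295,0.26,0,0,0,-1],[-0.372,-0.295,0.26,0,0,0,-1],[-0.372,-0.295,0.26,0,0,0,-1]]' 30
python3 - <<'E'
from h import *
st()
rows([(*arc(.038,151-d),.0655,61-d) for d in (10,20,30,40,50,60,70,80,90,100,105.4)])
E
```

```text
time: 2.85
eef_pos: [0.5032, 0.0353, 0.0674]
tcp_rot: [0.25, 0.968, 0.001, 0.001]
contact_force: [-0.3, 5.9, 4.5]
opening: 0.136
finger_force: 32.9
t 2.85 p [0.5032 0.0353 0.0674] yhead 61.1 z [ 0.002  0.002 -1.   ] F [-0.3  5.9  4.5] op 0.136 ff 32.90847659111023 q6 -1.2
[0.0002, 0.0145, 0.0047, 0.0008, 0.0002, 0.0559]
[-0.0041, 0.0305, 0.0047, 0.0008, 0.0001, 0.1115]
[-0.0111, 0.0455, 0.0048, 0.0008, 0.0001, 0.167]
[-0.0206, 0.059, 0.0048, 0.0008, -0.0, 0.2226]
[-0.0323, 0.0707, 0.0048, 0.0008, -0.0001, 0.2782]
[-0.0459, 0.0802, 0.0049, 0.0008, -0.0002, 0.3337]
[-0.0609, 0.0872, 0.0049, 0.0008, -0.0002, 0.3893]
[-0.0769, 0.0915, 0.0049, 0.0008, -0.0003, 0.4448]
[-0.0934, 0.0929, 0.0049, 0.0008, -0.0004, 0.5004]
[-0.1099, 0.0914, 0.005, 0.0008, -0.0005, 0.5559]
[-0.1186, 0.0894, 0.005, 0.0008, -0.0005, 0.5859]
```

```bash
python3 -m handwheel '[[-0.0014,0.0165,0,0,0,0.0556,-1],[-0.0057,0.0325,0,0,0,0.1111,-1],[-0.0127,0.0475,0,0,0,0.1667,-1],[-0.0222,0.0611,0,0,0,0.2222,-1],[-0.0339,0.0728,0,0,0,0.2778,-1],[-0.0475,0.0823,0,0,0,0.3333,-1],[-0.0625,0.0893,0,0,0,0.3889,-1],[-0.0785,0.0936,0,0,0,0.4444,-1],[-0.095,0.095,0,0,0,0.5,-1],[-0.1115,0.0936,0,0,0,0.5556,-1],[-0.1202,0.0916,0,0,0,0.5856,-1],[-0.1202,0.0916,0,0,0,0.5856,-1]]'
python3 - <<'E'
from h import *
st()
E
```

```text
time: 4.35
eef_pos: [0.5615, 0.0439, 0.0673]
tcp_rot: [0.922, 0.387, -0.001, -0.001]
contact_force: [-5.8, 3.2, 8.5]
opening: 0.134
finger_force: 33.4
t 4.35 p [0.5615 0.0439 0.0673] yhead -44.5 z [-0.004  0.002 -1.   ] F [-5.8  3.2  8.5] op 0.134 ff 33.44502031803131 q6 0.67
```

```bash
python3 -m handwheel '[[0,0,0,0,0,0,-0.4],[0,0,0,0,0,0,0],[0,0,0,0,0,0,0.5],[0,0,0,0,0,0,1],[0,0,0,0,0,0,1],[0,0,-0.1,0,0,0,1],[0,0,-0.2,0,0,0,1],[0,0,-0.3,0,0,0,1],[0,0,-0.3,0,0,0,1]]'
python3 - <<'E'
from h import *
st(); rows([(.395,.335,.15,76.5)])
E
```

```text
time: 5.48
eef_pos: [0.5648, 0.0431, 0.1909]
tcp_rot: [0.922, 0.388, 0.004, 0.002]
contact_force: [-0.6, -0.2, -0.2]
opening: 1.0
finger_force: 0.0
t 5.47 p [0.5648 0.0431 0.1909] yhead -44.4 z [ 0.009 -0.001 -1.   ] F [-0.6 -0.2 -0.2] op 1.0 ff 0.0 q6 0.67
[0.2245, -0.8145, 0.0979, 0.0032, 0.0013, -0.6714]
```

```bash
python3 -m handwheel '[[0.224,-0.814,0.1,0,0,-0.67,1],[0.224,-0.814,0.1,0,0,-0.67,1],[0.224,-0.814,0.1,0,0,-0.67,1],[0.224,-0.814,0.1,0,0,-0.67,1],[0.224,-0.814,0.1,0,0,-0.67,1],[0.224,-0.814,0.1,0,0,-0.67,1],[0.224,-0.814,0.1,0,0,-0.67,1],[0.224,-0.814,0.1,0,0,-0.67,1],[0.224,-0.814,0.1,0,0,-0.67,1],[0.224,-0.814,0.1,0,0,-0.67,1],[0.224,-0.814,0.1,0,0,-0.67,1],[0.224,-0.814,0.1,0,0,-0.67,1]]'
python3 - <<'E'
from h import *
st(); rows([(.395,.335,.15,76.5),(.395,.335,.0235,76.5)])
crop("top",240,170,125,90,6,"d")
E
```

```text
time: 6.98
eef_pos: [0.3913, 0.3345, 0.1448]
tcp_rot: [0.119, 0.993, -0.001, -0.001]
contact_force: [0.6, -0.1, -0.1]
opening: 1.005
finger_force: 0.0
t 6.97 p [0.3913 0.3345 0.1448] yhead 76.4 z [-0.002 -0.001 -1.   ] F [ 0.6 -0.1 -0.1] op 1.005 ff 0.0 q6 -0.82
[-0.0086, 0.0033, -0.0131, -0.0006, -0.0006, -0.0007]
[-0.0092, 0.0039, 0.3031, -0.0006, -0.0006, -0.0007]
```

View pics/d.png

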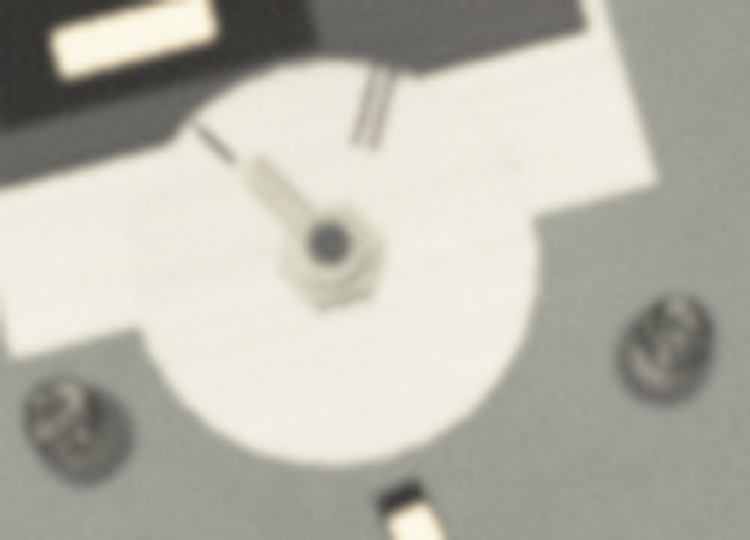

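```bash
python3 -m handwheel '[[-0.009,0.004,0.1,0,0,0,1],[-0.009,0.004,0.2,0,0,0,1],[-0.009,0.004,0.27,0,0,0,1],[-0.009,0.004,0.305,0,0,0,1],[-0.009,0.004,0.305,0,0,0,0],[-0.009,0.004,0.305,0,0,0,-0.2],[-0.009,0.004,0.305,0,0,0,-1],[-0.009,0.004,0.305,0,0,0,-1],[-0.009,0.004,0.305,0,0,0,-1],[-0.009,0.004,0.305,0,0,0,-1],[-0.009,0.004,0.305,0,0,0,-1]]' 90
python3 - <<'E'
from h import *
st()
A=lambda x,y,z:ray("top",(x+.5)/6-.5+240,(y+.5)/6-.5+170,z)
a=A(329,243,.074);b=A(256,161,.072);print(a,b,np.degrees(np.arctan2(*(b-a)[[1,0]])),np.degrees(np.arctan2(*((b[:2]-C))[::-1])))
E
```

```text
time: 8.4
eef_pos: [0.3969, 0.3363, 0.0259]
tcp_rot: [0.12, 0.993, 0.001, 0.001]
contact_force: [-2.4, -0.9, 5.7]
opening: 0.188
finger_force: 88.1
t 8.4 p [0.3969 0.3363 0.0259] yhead 76.2 z [ 0.002  0.001 -1.   ] F [-2.4 -0.9  5.7] op 0.188 ff 88.06814919691533 q6 -0.82
[0.53573538 0.01690234 0.074     ] [0.57151607 0.04918414 0.072     ] 42.05718767386346 42.223355947213165
```

```bash
python3 -m handwheel '[[0,0,-0.03,0,0,0,-1],[0,0,-0.1,0,0,0,-1],[0,0,-0.18,0,0,0,-1],[0,0,-0.25,0,0,0,-1],[0,0,-0.25,0,0,0,-1],[0,0,-0.25,0,0,0,-1]]'
python3 - <<'E'
from h import *
st(); im=crop("side",150,60,220,150,3.6,"e")
im2=eyes.read_camera("top")
cv2.imwrite("pics/e.png",np.vstack([cv2.resize(im[60:180,150:310,::-1],(560,420),interpolation=cv2.INTER_CUBIC)]));cv2.imwrite("pics/f.png",cv2.resize(im2[180:300,110:270,::-1],(800,600),interpolation=cv2.INTER_CUBIC))
E
```

```text
time: 9.15
eef_pos: [0.395, 0.3351, 0.1229]
tcp_rot: [0.12, 0.993, -0.001, -0.001]
contact_force: [-0.4, 0.2, -3.9]
opening: 0.185
finger_force: 88.5
t 9.15 p [0.395  0.3351 0.1229] yhead 76.2 z [-0.002 -0.001 -1.   ] F [-0.4  0.2 -3.9] op 0.185 ff 88.5011440794915 q6 -0.82
```

View pics/e.png

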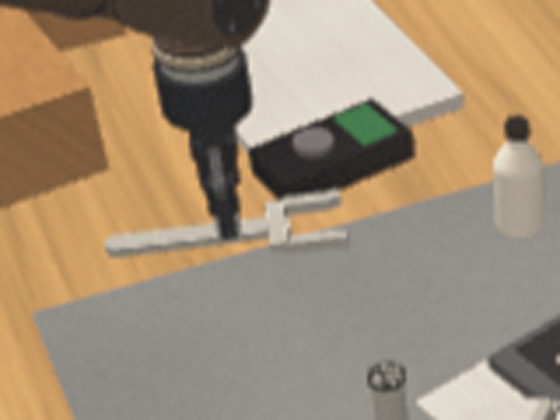

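View pics/f.png

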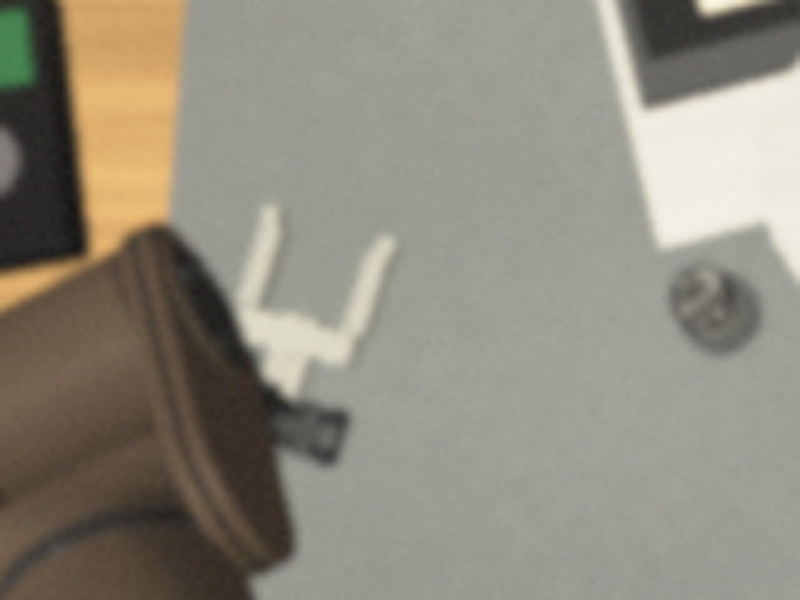

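```bash
python3 - <<'E'
from h import *
T=lambda x,y:((x+.5)/5-.5+110,(y+.5)/5-.5+180)
S=lambda x,y:((x+.5)/3.5-.5+150,(y+.5)/3.5-.5+60)
P=lambda n:eyes.camera_params(n)["K"]@np.c_[eyes.camera_params(n)["R"],eyes.camera_params(n)["t"]]
def tri(a,b):
    X=cv2.triangulatePoints(P("top"),P("side"),np.array(a,float),np.array(b,float))[:,0];return X[:3]/X[3]
l=tri(T(270,207),S(340,196));r=tri(T(390,238),S(347,236));print(l,r)
for z in(.103,.109):
    tl,tr,bl,br=[ray("top",*T(*p),z)[:2] for p in[(270,207),(390,238),(247,322),(350,360)]]
    d=(tl+tr-bl-br)/2;m=(tl+tr)/2;print(z,"heading",np.degrees(np.arctan2(d[1],d[0])),np.degrees(np.arctan2(*(tr-tl)[::-1]))+90,"tipmid",m,np.linalg.norm(tl-tr),np.linalg.norm(d))
for z in(.08,.09,.1,.11,.12): print(z,ray("side",*S(108,244),z))
E
```

```text
[0.50017843 0.34009523 0.10576649] [0.48441958 0.27828048 0.11033515]
0.103 heading -11.029634433779695 -13.725178665452987 tipmid [0.49179107 0.31079823] 0.06258694781789152 0.060240433582802226
0.109 heading -11.029634433779686 -13.725178665452987 tipmid [0.49095495 0.30907315] 0.06228101221464715 0.059945968138641524
0.08 [0.30003949 0.39626181 0.08      ]
0.09 [0.2984156  0.38326976 0.09      ]
0.1 [0.29679171 0.37027771 0.1       ]
0.11 [0.29516782 0.35728566 0.11      ]
0.12 [0.29354393 0.34429361 0.12      ]
```

```bash
python3 - <<'E'
from h import *
st(); rows([(.47,.14,.16,105)])
E
```

```text
t 9.25 p [0.3947 0.3349 0.1223] yhead 76.2 z [-0.003 -0.002 -1.   ] F [-0.8  0.2 -3.3] op 0.186 ff 88.50527102127671 q6 -0.82
[-0.2985, -0.4288, -0.0941, -0.0006, -0.0011, -0.1598]
```

```bash
python3 -m handwheel '[[-0.05,-0.07,-0.094,0,0,-0.04,-1],[-0.1,-0.14,-0.094,0,0,-0.06,-1],[-0.15,-0.21,-0.094,0,0,-0.08,-1],[-0.2,-0.28,-0.094,0,0,-0.1,-1],[-0.25,-0.36,-0.094,0,0,-0.13,-1],[-0.298,-0.429,-0.094,0,0,-0.16,-1],[-0.298,-0.429,-0.094,0,0,-0.16,-1]]'
python3 - <<'E'
from h import *
st(); h=44.5; u=np.array([np.cos(np.radians(h)),np.sin(np.radians(h))]); n=np.array([-u[1],u[0]])
p=C-u*(.078+.055)+n*.0007; print(p); rows([(*p,.14,h+90),(*p,.0635,h+90)])
E
```

```text
time: 10.12
eef_pos: [0.4709, 0.1389, 0.1605]
tcp_rot: [-0.129, 0.992, -0.0, -0.001]
contact_force: [-0.1, -0.0, -3.2]
opening: 0.185
finger_force: 89.1
t 10.12 p [0.4709 0.1389 0.1605] yhead 104.8 z [-0.002 -0.001 -1.   ] F [-0.1 -0.  -3.2] op 0.185 ff 89.05569381080568 q6 -1.75
[ 0.44014705 -0.07622166]
[0.212, -0.5001, 0.0517, 0.0002, -0.0008, -0.1648]
[0.2115, -0.5001, 0.243, 0.0002, -0.0008, -0.1648]
```

```bash
python3 -m handwheel '[[0.04,-0.1,0,0,0,-0.03,-1],[0.08,-0.2,0,0,0,-0.06,-1],[0.12,-0.3,0,0,0,-0.1,-1],[0.17,-0.4,0,0,0,-0.13,-1],[0.212,-0.5,0,0,0,-0.165,-1],[0.212,-0.5,0.1,0,0,-0.165,-1],[0.212,-0.5,0.16,0,0,-0.165,-1],[0.212,-0.5,0.16,0,0,-0.165,-1],[0.212,-0.5,0.16,0,0,-0.165,-1]]'
python3 - <<'E'
from h import *
st(); h=44.5; u=np.array([np.cos(np.radians(h)),np.sin(np.radians(h))]); n=np.array([-u[1],u[0]])
p=C-u*(.078+.055)+n*.0007; print(p); rows([(*p,.0635,h+90)]+[(*(p+u*s),.0635,h+90) for s in (.02,.035,.045,.055)])
im=crop("side",220,130,140,105,5.7,"g");im2=crop("top",240,170,133,100,6,"g2")
E
```

```text
time: 11.25
eef_pos: [0.4415, -0.0742, 0.0985]
tcp_rot: [-0.381, 0.925, -0.0, 0.0]
contact_force: [0.5, -0.5, -3.1]
opening: 0.183
finger_force: 89.3
t 11.25 p [ 0.4415 -0.0742  0.0985] yhead 134.8 z [ 0.001 -0.    -1.   ] F [ 0.5 -0.5 -3.1] op 0.183 ff 89.2877727560699 q6 -2.75
[ 0.44014705 -0.07622166]
[0.0061, -0.0012, 0.0875, -0.0002, 0.0001, 0.0015]
[-0.0439, -0.0014, 0.0875, -0.0002, 0.0001, 0.0015]
[-0.0814, -0.0016, 0.0875, -0.0002, 0.0001, 0.0015]
[-0.1064, -0.0017, 0.0875, -0.0002, 0.0001, 0.0015]
[-0.1314, -0.0018, 0.0875, -0.0002, 0.0001, 0.0015]
```

View pics/g.png

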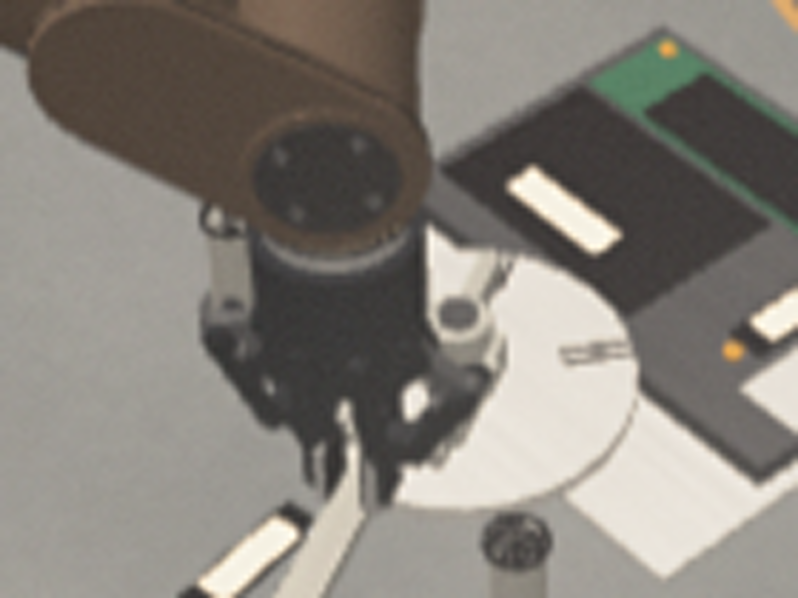

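```bash
python3 -m handwheel '[[0.006,-0.001,0.03,0,0,0,-1],[0.006,-0.001,0.06,0,0,0,-1],[0.006,-0.001,0.087,0,0,0,-1],[0.006,-0.001,0.087,0,0,0,-1],[0.006,-0.001,0.087,0,0,0,-1]]'
python3 - <<'E'
from h import *
st(); h=44.5; u=np.array([np.cos(np.radians(h)),np.sin(np.radians(h))]); n=np.array([-u[1],u[0]])
p=C-u*(.078+.055)+n*.0007; print(p); rows([(*(p+u*s),.0635,h+90) for s in (.0,.02,.035,.045,.055)])
E
```

```text
time: 11.98
eef_pos: [0.4397, -0.0765, 0.0631]
tcp_rot: [-0.381, 0.925, 0.0, 0.0]
contact_force: [-0.4, 1.0, -3.7]
opening: 0.184
finger_force: 89.3
t 11.97 p [ 0.4397 -0.0765  0.0631] yhead 134.7 z [ 0.  0. -1.] F [-0.4  1.  -3.7] op 0.184 ff 89.26732560619712 q6 -2.75
[ 0.44014705 -0.07622166]
[-0.0013, -0.0003, -0.001, 0.0, 0.0, 0.0013]
[-0.0513, -0.0005, -0.001, 0.0, 0.0, 0.0013]
[-0.0888, -0.0006, -0.001, 0.0, 0.0, 0.0013]
[-0.1138, -0.0008, -0.001, 0.0, 0.0, 0.0013]
[-0.1388, -0.0009, -0.001, 0.0, 0.0, 0.0013]
```

Slide in partway and read the forces.

```bash
python3 -m handwheel '[[-0.025,0,0,0,0,0,-1],[-0.04,0,0,0,0,0,-1],[-0.055,0,0,0,0,0,-1],[-0.07,-0.0005,0,0,0,0,-1],[-0.08,-0.0005,0,0,0,0,-1],[-0.09,-0.0005,0,0,0,0,-1],[-0.09,-0.0005,0,0,0,0,-1]]'
python3 -c "
from h import *
st();print(monitor.get_state()['wrist_torque'].round(2))"
```

```text
time: 12.85
eef_pos: [0.4654, -0.0511, 0.0631]
tcp_rot: [-0.381, 0.925, -0.0, -0.0]
contact_force: [0.0, 0.5, -2.9]
opening: 0.189
finger_force: 89.3
t 12.85 p [ 0.4654 -0.0511  0.0631] yhead 134.8 z [-0. -0. -1.] F [ 0.   0.5 -2.9] op 0.189 ff 89.28148526698351 q6 -2.68
[-0.04 -0.   -0.01]
```

```bash
python3 -m handwheel '[[-0.015,0,0,0,0,0,-1],[-0.03,0,0,0,0,0,-1],[-0.04,0,0,0,0,0,-1],[-0.045,0,0,0,0,0,-1],[-0.049,0,0,0,0,0,-1],[-0.049,0,0,0,0,0,-1]]'
python3 -c "
from h import *
st();print(monitor.get_state()['wrist_torque'].round(2))"
```

```text
time: 13.6
eef_pos: [0.4792, -0.0374, 0.0631]
tcp_rot: [-0.381, 0.925, 0.0, -0.0]
contact_force: [-1.3, -0.5, -3.9]
opening: 0.185
finger_force: 89.3
t 13.6 p [ 0.4792 -0.0374  0.0631] yhead 134.7 z [-0. -0. -1.] F [-1.3 -0.5 -3.9] op 0.185 ff 89.28092731162906 q6 -2.64
[-0.05  0.03  0.01]
```

```bash
python3 -m handwheel '[[-0.003,0,0,0,0,0,-1],[-0.006,0,0,0,0,0,-1],[-0.006,0,0,0,0,0,-1],[-0.006,0,0,0,0,0,-1]]'
python3 -c "
from h import *
st();print(monitor.get_state()['wrist_torque'].round(2))
crop('top',240,170,133,100,6,'k')"
```

```text
time: 14.1
eef_pos: [0.4807, -0.036, 0.063]
tcp_rot: [-0.381, 0.925, -0.0, -0.0]
contact_force: [-1.4, -2.4, -4.0]
opening: 0.19
finger_force: 89.3
t 14.1 p [ 0.4807 -0.036   0.063 ] yhead 134.7 z [-0.001 -0.    -1.   ] F [-1.4 -2.4 -4. ] op 0.19 ff 89.32044345885515 q6 -2.64
[-0.37  0.27 -0.04]
```

```bash
python3 -m handwheel '[[0.002,0,0,0,0,0,-1],[0.0009,0.0202,0,0,0,0.0333,-1],[-0.0022,0.0401,0,0,0,0.0667,-1],[-0.0074,0.0596,0,0,0,0.1,-1],[-0.0147,0.0785,0,0,0,0.1333,-1],[-0.0239,0.0965,0,0,0,0.1667,-1],[-0.0349,0.1134,0,0,0,0.2,-1],[-0.0476,0.1291,0,0,0,0.2333,-1],[-0.0619,0.1434,0,0,0,0.2667,-1],[-0.0776,0.1561,0,0,0,0.3,-1],[-0.0945,0.1671,0,0,0,0.3333,-1],[-0.0945,0.1671,0,0,0,0.3333,-1]]'
python3 -c "
from h import *
st();print(monitor.get_state()['wrist_torque'].round(2))
p=monitor.get_state()['eef_pos'][:2]-C;print(np.hypot(*p),np.degrees(np.arctan2(*p[::-1])))
a=eyes.read_camera('side');b=eyes.read_camera('top')
f=lambda i,u,v:cv2.resize(i[v:v+80,u:u+110,::-1],(400,290),interpolation=cv2.INTER_CUBIC)
cv2.imwrite('pics/m.png',np.vstack([f(a,250,150),f(b,240,165)]))"
```

```text
time: 15.65
eef_pos: [0.4612, 0.0385, 0.0634]
tcp_rot: [0.132, 0.991, 0.0, 0.001]
contact_force: [0.3, -1.2, -3.9]
opening: 0.181
finger_force: 89.3
t 15.65 p [0.4612 0.0385 0.0634] yhead 74.8 z [ 0.001 -0.    -1.   ] F [ 0.3 -1.2 -3.9] op 0.181 ff 89.25290459417738 q6 -1.44
[-0.14 -0.12 -0.  ]
0.07747970237093875 163.50821089110883
```

View pics/m.png

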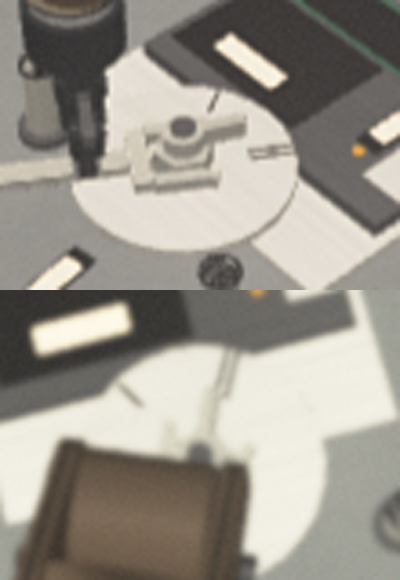

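```bash
python3 - <<'E'
from h import *
for n,u,v in(("side",316.5,182.2),("top",298.1,185.3)):
    X=ray(n,u,v,.072);d=X[:2]-C;print(n,np.hypot(*d),np.degrees(np.arctan2(d[1],d[0])))
for a in(-20,-14,-8,-4,0): print(a,proj("side",(*arc(.05,a),.072)),proj("top",(*arc(.05,a),.072)))
# wing darkness fit: sample profile across wing in both views
for n in("top","side"):
    im=cv2.GaussianBlur(eyes.read_camera(n),(3,3),0).astype(float).mean(2).astype(np.float32)
    for r in(.03,.036,.042,.046):
        print(n,r,[int(cv2.getRectSubPix(im,(1,1),tuple(map(float,proj(n,(*arc(r,a),.072)))))[0,0]) for a in range(-40,31,5)])
E
```

```text
side 0.04949078867166321 -7.959943923666637
top 0.06639516444682735 -6.661352127088415
-20 [317.44160349 184.73551322] [301.58787994 192.49229746]
-14 [317.15239704 183.43576547] [299.66595196 191.89078676]
-8 [316.67511211 182.16991231] [297.68973284 191.48974891]
-4 [316.25556294 181.35144159] [296.35253745 191.33592802]
0 [315.75764265 180.55774592] [295.00698936 191.27383609]
top 0.03 [231, 231, 225, 214, 201, 195, 200, 208, 215, 223, 228, 231, 232, 232, 230]
top 0.036 [233, 233, 230, 222, 207, 197, 200, 208, 216, 224, 229, 231, 231, 231, 230]
top 0.042 [233, 232, 231, 223, 206, 194, 198, 209, 220, 228, 231, 231, 231, 231, 231]
top 0.046 [233, 233, 228, 212, 195, 194, 198, 210, 223, 230, 232, 232, 232, 231, 232]
side 0.03 [150, 138, 133, 134, 144, 158, 174, 186, 196, 204, 207, 204, 192, 191, 205]
side 0.036 [176, 155, 138, 132, 138, 155, 173, 189, 200, 209, 215, 213, 194, 164, 177]
side 0.042 [200, 176, 149, 133, 133, 148, 170, 187, 201, 212, 218, 220, 217, 189, 171]
side 0.046 [210, 191, 164, 146, 140, 151, 172, 191, 203, 213, 219, 220, 221, 205, 172]
```

```bash
python3 -m handwheel '[[0,0.005,0,0,0,0.0083,-1],[-0.0003,0.0101,0,0,0,0.0167,-1],[-0.0003,0.0101,0,0,0,0.0167,-1],[-0.0003,0.0101,0,0,0,0.0167,-1]]'
python3 - <<'E'
from h import *
st()
for n in("top","side"):
    im=cv2.GaussianBlur(eyes.read_camera(n),(3,3),0).astype(float).mean(2).astype(np.float32)
    for r in(.036,.042,.046):
        print(n,r,[int(cv2.getRectSubPix(im,(1,1),tuple(map(float,proj(n,(*arc(r,a),.072)))))[0,0]) for a in range(-40,31,5)])
# reference: same profile about wing at start (gripper-aligned ~151) and at single (~45.5)
def edges(n,im,mid):
    im=cv2.GaussianBlur(im,(3,3),0).astype(float).mean(2).astype(np.float32)
    print(n,mid,[int(cv2.getRectSubPix(im,(1,1),tuple(map(float,proj(n,(*arc(.042,mid+a),.072)))))[0,0]) for a in range(-30,31,5)])
edges("top",cv2.imread("pics/top0.png"),151);edges("side",cv2.imread("pics/side0.png"),151)
E
```

```text
time: 16.35
eef_pos: [0.4622, 0.042, 0.0633]
tcp_rot: [0.159, 0.987, -0.0, 0.0]
contact_force: [1.1, -3.1, -3.1]
opening: 0.187
finger_force: 89.3
t 16.35 p [0.4622 0.042  0.0633] yhead 71.8 z [ 0.001 -0.    -1.   ] F [ 1.1 -3.1 -3.1] op 0.187 ff 89.26403489720542 q6 -1.38
top 0.036 [232, 231, 227, 213, 197, 195, 202, 211, 221, 228, 230, 230, 231, 231, 230]
top 0.042 [233, 233, 230, 214, 192, 190, 201, 212, 223, 229, 231, 231, 232, 231, 231]
top 0.046 [233, 233, 228, 207, 181, 186, 198, 214, 226, 230, 232, 232, 232, 232, 231]
side 0.036 [164, 145, 134, 132, 143, 162, 179, 192, 201, 210, 216, 213, 195, 164, 178]
side 0.042 [191, 164, 140, 131, 139, 161, 181, 196, 207, 215, 219, 220, 216, 189, 171]
side 0.046 [205, 177, 151, 140, 143, 159, 179, 196, 210, 218, 219, 220, 220, 205, 171]
top 151 [228, 228, 226, 221, 211, 200, 191, 184, 201, 221, 227, 228, 228]
side 151 [208, 208, 205, 198, 189, 178, 163, 143, 128, 126, 141, 170, 196]
```

```bash
python3 -m handwheel '[[0,0,0.003,0,0,0,-1],[0,0,0.003,0,0,0,-0.4],[0,0,0.003,0,0,0,-0.1],[0,0,0.003,0,0,0,-0.1],[0,0,0.003,0,0,0,-0.1],[0,0,-0.05,0,0,0,-0.1],[0,0,-0.15,0,0,0,-0.1],[0,0,-0.3,0,0,0,-0.1],[0,0,-0.3,0,0,0,-0.1],[0,0,-0.3,0,0,0,-0.1]]'
python3 - <<'E'
from h import *
st()
for n in("top","side"):
    i=eyes.read_camera(n);cv2.imwrite(f"pics/z_{n}.png",i[:,:,::-1])
    im=cv2.GaussianBlur(i,(3,3),0).astype(float).mean(2).astype(np.float32)
    print(n,[int(cv2.getRectSubPix(im,(1,1),tuple(map(float,proj(n,(*arc(.042,a),.072)))))[0,0]) for a in range(-40,31,5)])
    # bright wrench handle check along expected line (heading ~ -17, z .043)
    print([int(cv2.getRectSubPix(im,(1,1),tuple(map(float,proj(n,(*(arc(.14,a)),.043)))))[0,0]) for a in range(145,186,3)])
E
```

```text
time: 17.7
eef_pos: [0.4615, 0.0423, 0.1828]
tcp_rot: [0.159, 0.987, 0.0, -0.0]
contact_force: [-0.7, 0.0, -1.2]
opening: 0.452
finger_force: 0.0
t 17.7 p [0.4615 0.0423 0.1828] yhead 71.7 z [-0.  0. -1.] F [-0.7  0.  -1.2] op 0.452 ff 0.0 q6 -1.38
top [233, 233, 230, 215, 193, 192, 203, 213, 223, 229, 231, 231, 231, 231, 231]
[81, 79, 74, 68, 64, 62, 57, 58, 68, 97, 86, 92, 94, 149]
side [190, 162, 138, 130, 138, 159, 180, 195, 206, 214, 218, 219, 216, 189, 170]
[150, 151, 153, 151, 153, 184, 201, 190, 143, 144, 149, 147, 147, 146]
```

```bash
python3 -c "
from plant import ctrl
print(ctrl.sign_off())"
```

```text
the job is handed in; nothing more can be done
None
```

I handed the job in at about 18 s of the 64 s limit; no verdict came back. My last measurement puts the wing about 0.5° from the double mark, with the wrench released on the nut, the robot touching nothing, and the bystanders never approached, though I did not re-check where they lie.

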